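# Feel for the clear slot of a carrier rack

### The arm

A 6-joint arm with a two-finger parallel gripper is mounted at the origin on the work surface. World frame = base frame: x ahead of the robot, y to its left, z up, the work surface at z = 0. Lengths are in mm, angles in rad, forces in N, time in s.
With the tool pointing down it reaches from about 350 to 875 mm from the base axis. Payload 4.2 kg.
Tool frame: the origin (TCP) lies on the centre line of the jaws, within the pads' length; the fingertips stand 8 mm ahead of it and the grasp point (between the pads) lies 11 mm behind it; z points along the fingers, y is the direction in which the jaws open and shut (so a half turn about z gives the same grasp; the last joint's range is limited). The gripper opens to 87 mm and grips with 3 to 60 N. Pads are 19 mm wide; open, the fingers measure 117 mm over their backs; the gripper's body (75 mm by 190 mm) begins 51 mm behind the grasp point.
Start: joints at [-0.888, 0.385, 0.008, 0, -1.194, -0.259], TCP at [257.029, -569.68, 230.55] pointing down, gripper open.
Joint ranges: [-3.14, 3.14], [-1.21, 2.06], [-1.07, 1.41], [-3.16, 2.05], [-2.99, -0.16], [-3.1, 3.1]. Speed limits (rad/s): [2.79, 2.79, 3.14, 3.14, 3.14, 3.14].

### API

Orientations are given as a 3x3 rotation matrix whose columns are the frame's x, y, z axes.
In Python, from bench import ctrl gives the robot as it stands. The module is installed in compiled form; this text tells all that it offers. Calls block until the motion is done:
- ctrl.movep(position, orientation): joint-space move of the TCP to a pose.
- ctrl.move_l(position, vel=150, rot=None): straight line of the TCP; rot=None keeps the orientation; vel is the mean speed in mm/s.
- ctrl.goto_joints(angles): joint-space move.
- ctrl.open_gripper() and ctrl.close_gripper(strength=None): open the fingers fully, or close them until they stop; strength is the grip in N (None keeps the last).
- ctrl.pause(seconds).
- ctrl.solve_ik(position, orientation): joint angles nearest the present ones, or None.
- ctrl.capture(name): name is "scene" or "top"; returns (picture, depth): 384x512x3 uint8, red, green, blue; 384x512 float32, mm along the optical axis (not along the pixel's ray), 0 where there is no reading.
- ctrl.camera_info(name): a dict with "intrinsics" (3x3 intrinsics, pixels), "R" (3x3) and "t" (3): a world point X has camera coordinates R X + t. Camera axes: x right, y down, z forward; pixel columns grow to the right and rows downward; lengths in mm; the calibration is good to about 2 mm. A picture is of the moment at which its call begins. camera_info takes no time and is no camera call.
A pose or a line that the arm cannot do raises ctrl.MotionError and nothing moves.
- ctrl.sign_off(): hands the job in, once; it reports no verdict.
Readings, each from a call of its own:
- ctrl.current_time_s(): time.
- ctrl.current_qpos(): joint angles.
- ctrl.current_joint_vel(): joint speeds.
- ctrl.current_joint_torque(): joint torques, N m.
- ctrl.current_eef_pos(): TCP position.
- ctrl.current_eef_rot(): TCP orientation.
- ctrl.current_force(): force on the tool from outside, world axes, zero at the start.
- ctrl.current_ft_torque(): the same for the moment, N m.
- ctrl.current_opening(): opening from 0.0 (shut) to 1.0 (fully open).
Only numpy, scipy, OpenCV 4.12 (cv2) and the standard library are available. Lean on these libraries where they do the work, as an engineer would, in place of code of your own. Each camera call takes 0.05 s, during which the arm holds its last target.

### The job

Three of the four slots in the slide-carrier rack are blocked deep down by broken bits that cannot be seen below the dust wipers. Take the feeler gauge out of its stand, feel gently with its blade for the slot that is clear, and leave the gauge standing in that slot, pushed fully home with its collar down on the rack, and let go. Never push on the rack with more than 25 N, and leave the other things on the bench where they are.

Things in the scene. Friction and masses are not known exactly. Their poses are not given: they have to be found in the camera images.
- gauge: Feeler gauge, 97 mm tall, 80 g, loose, standing in the stand. Origin: centre of the blade's tip; z runs up along it. Steel blade 20 mm wide (x), 3 mm thick (y), rounded tip, z = 0 to 50 mm; aluminium collar 36 x 18 mm, z = 50 to 55 mm, now on the stand's top; black handle 26 (x) by 12 mm (y), z = 55 to 97 mm.
- gauge_grip (a point): Middle of the gauge's handle, 79 mm above the blade's tip on its axis; grip across the 12 mm thickness (gauge y).
- stand: White block 64 x 56 mm, 56 mm tall, with one slot in its top, in which the gauge stands at first. Fixed. Origin at the centre of its underside; the slot is 23 mm long along x and 4.6 mm wide along y, 52 mm deep.
- rack: Grey slide-carrier rack, a block 70 mm (x) by 136 mm (y), 62 mm tall, on rubber feet 8 mm high: it sinks 1 mm per 4 N, else fixed. Origin: centre of the block's underside. Four like slots in its top, side by side along y, 32 mm apart, each 23 mm long (x) and 4.6 mm wide (y), mouth flared by 3 mm all round over the top 5 mm. Which slot is clear varies. Its limit is a push of 25 N.
- slot1 (a point): Mouth centre of the first slot (rack y = +48 mm), level with the rack's top. From 7 to 18 mm below it a sprung rubber wiper closes each slot from the -y side and hides what lies below; pushing the blade past it takes about 3 to 8 N, and it goes on dragging with 2 to 5 N.
- slot2 (a point): Mouth centre of the second slot (rack y = +16 mm), level with the rack's top. In the clear slot the blade goes in its full 50 mm, until the collar meets the rack's top; in the three blocked slots its tip stops hard on a broken bit at 28 to 32 mm depth.
- slot3 (a point): Mouth centre of the third slot (rack y = -16 mm), level with the rack's top.
- slot4 (a point): Mouth centre of the fourth slot (rack y = -48 mm), level with the rack's top.
- vial: Bystander: clear vial with white cap, 32 mm wide, 62 mm tall; origin at the centre of its underside.
- dispenser: Bystander: black tape dispenser 130 x 50 mm, about 71 mm tall; origin at the centre of its underside, x along its length.
- lens_cap: Bystander: black lens cap lying on the bench, 54 mm across, 10 mm thick; origin at the centre of its underside.

How it is judged (in metres and radians):
On the way, in this order (a step that is already met when the one before it is completed fails the run):
1. the gauge is lifted clear out of its stand (z of gauge in the frame of stand above 0.058 m and contact force between the fingers and gauge above 0.5 N), for 0.1 s.
2. the gauge is fully home in a slot of the rack (z of gauge in the frame of rack between 0.008 and 0.0145 m and angle between gauge's own z axis and vertical below 0.1 rad and (horizontal distance between gauge and slot1 below 0.006 m or horizontal distance between gauge and slot2 below 0.006 m or horizontal distance between gauge and slot3 below 0.006 m or horizontal distance between gauge and slot4 below 0.006 m)), for 0.2 s.
At the end, for the whole second after the job is handed in: The gauge stands upright (within 0.1 rad) in the clear slot, within 6 mm of its centre, fully home (collar within 2.5 mm of the rack's top), let go and at rest. Vial, dispenser and lens cap within 20 mm of their starts; never over 25 N of push (30 N in all) on the rack (all of step 2 and linear speed of gauge below 0.02 m/s and contact force between the fingers and gauge below 0.1 N); the robot touches nothing.
It fails at once if the rack is pushed with more than 25 N (30 N in all, with the wipers' sideways squeeze) (contact force between rack and anything else above 30 N).
It fails at once if the vial, the dispenser or the lens cap is moved by more than 20 mm (distance of any of vial, dispenser, lens_cap from where it was at the start of the episode above 0.02 m).
It also fails if it takes over 67 s, if anything falls off the work surface, if the arm or the gripper's body presses on something with over 40 N, if the wrist force passes 120 N, or if a joint passes its speed limit or range.

## Working session

There is one attempt and no reset: what is moved stays moved. The work goes in short steps, each a Python script; the robot and the scene stay as the last script left them, time stands still between calls to the robot, and variables do not carry over. Pictures are saved under pics/ and viewed, and the job is handed in when it is done.

```bash
mkdir -p pics; ls; python3 - <<'E'
from bench import ctrl
import cv2,numpy as np
for n in("scene","top"):
    p,d=ctrl.capture(n); cv2.imwrite(f"pics/{n}0.png",cv2.cvtColor(p,cv2.COLOR_RGB2BGR)); np.savez(f"{n}0.npz",p=p,d=d)
    i=ctrl.camera_info(n); print(n,i["intrinsics"],i["R"],i["t"],(-i["R"].T@i["t"]))
print(ctrl.current_time_s(),ctrl.current_force(),ctrl.current_eef_rot())
E
```

```text
pics
scene [[481.75845626   0.         257.91007239]
 [  0.         481.75845626 194.51487367]
 [  0.           0.           1.        ]] [[-0.51201906  0.85884088  0.01512703]
 [ 0.65710566  0.40297014 -0.63704569]
 [-0.55321663 -0.31623948 -0.7706776 ]] [ 278.10415517 -336.69474008 1447.27954804] [1164.29775569  354.51763912  896.68909827]
top [[481.59501583   0.         259.66069682]
 [  0.         481.59501583 194.60779042]
 [  0.           0.           1.        ]] [[-0.02754299 -0.99939823  0.02108453]
 [-0.98624097  0.02372883 -0.16360222]
 [ 0.16300345 -0.02530052 -0.98630105]] [  13.95657303  572.15375129 1145.7791142 ] [ 377.89992447   29.36044361 1223.39449525]
0.1 [ 0.30234094  0.83232502 -0.13405317] [[-9.11610275e-01 -4.11054723e-01 -8.49552915e-04]
 [-4.11055592e-01  9.11608744e-01  1.67260443e-03]
 [ 8.69279153e-05  1.87397686e-03 -9.99998240e-01]]
```

View pics/scene0.png

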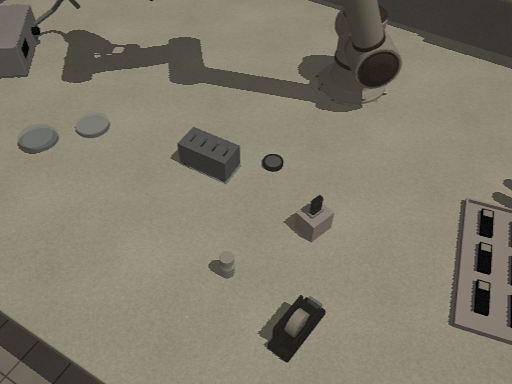

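View pics/top0.png

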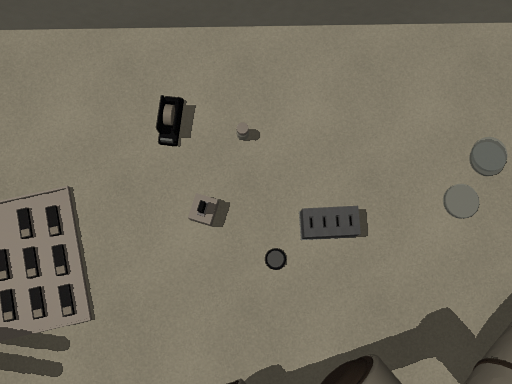

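The scene view shows the rack around (208,154), the stand with gauge at (315,220), the lens cap at (273,162), the vial at (227,264) and the dispenser at (297,328). In the top view, the rack spans (301-359, 206-239) and the stand and gauge are at (206,210). Next I'll zoom in on the rack and stand.

```bash
python3 - <<'E'
import cv2,numpy as np
t=cv2.imread("pics/top0.png");s=cv2.imread("pics/scene0.png")
f=lambda im,x,y,w,h,k:cv2.resize(im[y:y+h,x:x+w],None,fx=k,fy=k,interpolation=cv2.INTER_NEAREST)
a=f(t,292,198,80,50,9);cv2.imwrite("pics/z1.png",np.clip(a*1.6,0,255))
b=f(t,182,190,52,42,12);c=f(s,290,185,52,60,10)
cv2.imwrite("pics/z2.png",np.clip(b*1.3,0,255));cv2.imwrite("pics/z3.png",np.clip(c*1.3,0,255))
cv2.imwrite("pics/z4.png",np.clip(f(s,172,122,75,62,9)*1.6,0,255))
E
```

```text
[ WARN:0@0.054] global loadsave.cpp:1063 imwrite_ Unsupported depth image for selected encoder is fallbacked to CV_8U.
```

View pics/z1.png

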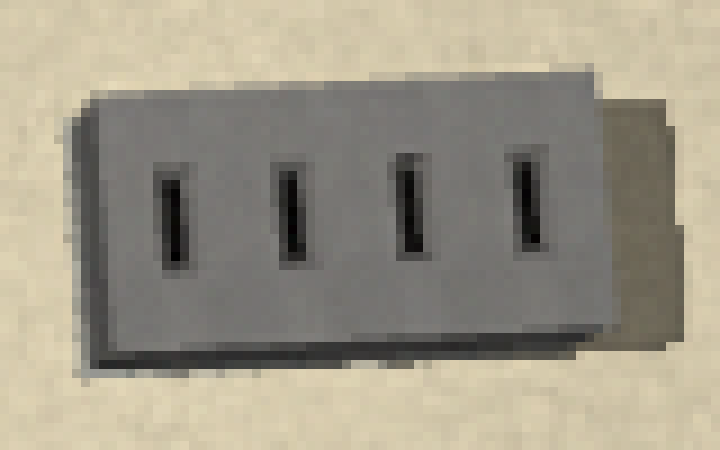

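View pics/z2.png

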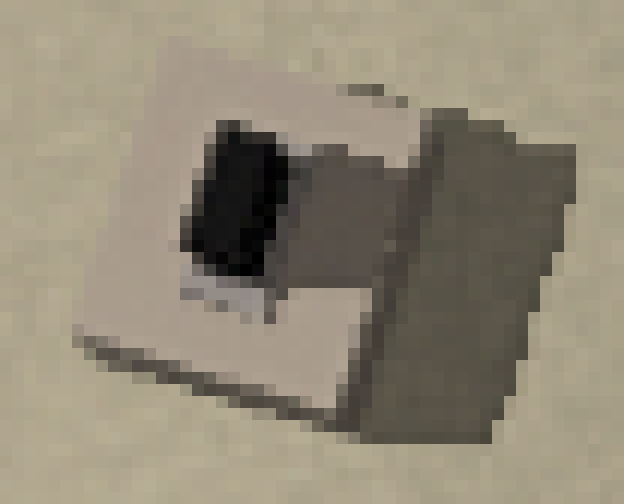

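View pics/z3.png

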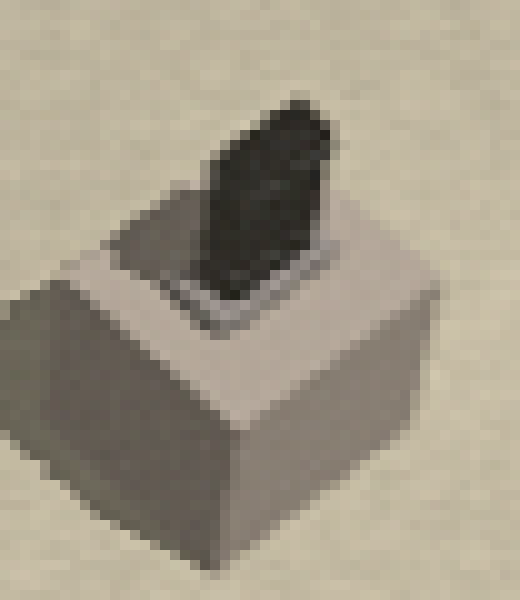

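View pics/z4.png

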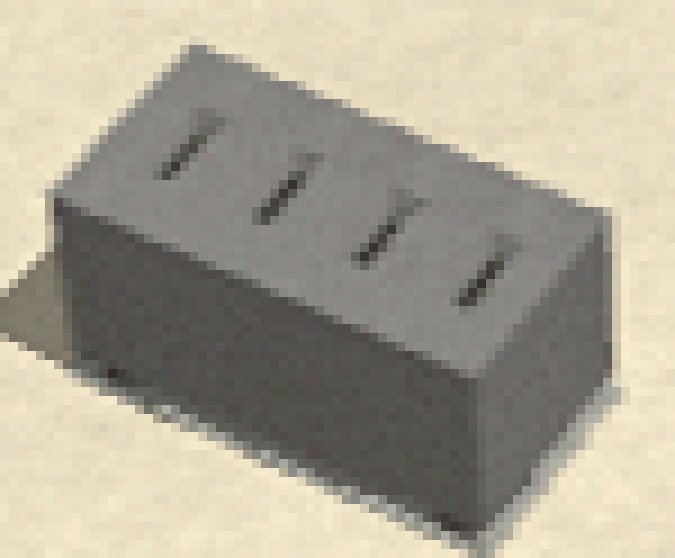

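```bash
cat > h.py <<'E'
import cv2,numpy as np
from bench import ctrl
def cloud(n,d):
    i=ctrl.camera_info(n);K,R,t=i["intrinsics"],i["R"],np.array(i["t"])
    v,u=np.mgrid[:d.shape[0],:d.shape[1]]
    X=np.stack([(u-K[0,2])/K[0,0]*d,(v-K[1,2])/K[1,1]*d,d],-1)
    return (X-t)@R
def ray(n,uv,z):
    i=ctrl.camera_info(n);K,R,t=i["intrinsics"],i["R"],np.array(i["t"])
    uv=np.atleast_2d(uv).astype(float)
    d=np.c_[uv,np.ones(len(uv))]@np.linalg.inv(K).T@R
    C=-R.T@t
    return C+d*((z-C[2])/d[:,2])[:,None]
def proj(n,X):
    i=ctrl.camera_info(n);K,R,t=i["intrinsics"],i["R"],np.array(i["t"])
    c=(np.atleast_2d(X)@R.T+t)@K.T
    return c[:,:2]/c[:,2:]
E
python3 - <<'E'
from h import *
np.set_printoptions(precision=1,suppress=True)
box={"top":dict(rack=(292,198,80,50),stand=(182,185,52,50)),"scene":dict(rack=(172,122,75,62),stand=(290,185,52,60))}
for n in box:
    q=np.load(n+"0.npz");P=cloud(n,q["d"]);g=q["p"].mean(-1)
    for o,(x,y,w,h) in box[n].items():
        for lab,(lo,hi),z in ((("top",(62,78),70),) if o=="rack" else (("top",(50,63),56),("handle",(85,110),97))):
            m=np.zeros(g.shape,np.uint8);m[y:y+h,x:x+w]=1
            m&=((P[...,2]>lo)&(P[...,2]<hi)).astype(np.uint8)
            if lab=="handle": m[y:y+h,x:x+w]&=1
            v,u=np.nonzero(m)
            # ray points at known plane
            W=ray(n,np.c_[u,v],z)[:,:2]
            r=cv2.minAreaRect(W.astype(np.float32)); 
            print(n,o,lab,len(u),"zmed %.1f"%np.median(P[v,u,2]),"zmax %.1f"%P[v,u,2].max(),"rect",np.array(r[0]),np.array(r[1]),r[2],"uv",u.min(),u.max(),v.min(),v.max())
E
```

```text
top rack top 1565 zmed 68.5 zmax 74.8 rect [ 500.1 -170. ] [ 70.3 137.1] 1.595885992050171 uv 302 360 206 236
top stand top 500 zmed 54.7 zmax 63.0 rect [541.  140.3] [56.  64.2] 71.17950439453125 uv 188 217 193 223
top stand handle 67 zmed 100.4 zmax 105.4 rect [540.5 140.1] [13.5 27. ] 71.3022232055664 uv 197 204 200 211
scene rack top 1245 zmed 69.1 zmax 74.1 rect [ 502.3 -167.3] [ 77.9 141.5] 1.5453139543533325 uv 177 239 127 165
scene stand top 489 zmed 55.9 zmax 62.8 rect [541.1 142.2] [59.4 67.5] 71.84893798828125 uv 295 333 202 229
scene stand handle 105 zmed 100.5 zmax 105.7 rect [541.3 142.1] [19.8 36.8] 73.20013427734375 uv 310 322 195 208
```

```bash
cat >> h.py <<'E'
def Rd(a):  # tool down, tool y at world angle a (deg)
    a=np.radians(a);y=np.array([np.cos(a),np.sin(a),0]);z=np.array([0,0,-1.]);x=np.cross(y,z)
    return np.c_[x,y,z]
def st(tag=""):
    print(tag,"t%.2f"%ctrl.current_time_s(),"p",np.round(ctrl.current_eef_pos(),2),"F",np.round(ctrl.current_force(),2),"M",np.round(ctrl.current_ft_torque(),2),"op %.3f"%ctrl.current_opening())
E
python3 - <<'E'
from h import *
# slot blobs in top view
q=np.load("top0.npz");g=q["p"].mean(-1).astype(np.uint8)
m=np.zeros_like(g);m[212:232,306:356]=(g[212:232,306:356]<45)
k,l,s,c=cv2.connectedComponentsWithStats(m)
for j in range(1,k): print(s[j],ray("top",c[j],70)[0])
print(np.median(g[212:232,306:356]))
c0=np.array([500.,-170.]);a=np.radians(1.6)
for r in(48,16,-16,-48): 
    P=c0+r*np.array([-np.sin(a),np.cos(a)]);print(r,P, proj("top",[*P,70]),proj("scene",[*P,70]))
st()
ctrl.movep([540.5,140.5,150],Rd(71.3)); st("above"); print(ctrl.current_qpos())
ctrl.move_l([540.5,140.5,74],vel=80); st("at")
p,d=ctrl.capture("scene");cv2.imwrite("pics/grasp.png",cv2.resize(p[150:270,250:400,::-1],None,fx=5,fy=5))
E
```

```text
[336 215   3  11  27] [ 501.43360898 -185.10219987   70.        ]
[323 217   3  10  27] [ 498.10331652 -153.32445048   70.        ]
[349 216   3  10  25] [ 500.59146936 -217.09104656   70.        ]
[310 218   3  10  24] [ 496.62212582 -121.45680497   70.        ]
73.0
48 [ 498.65976134 -122.01871448] [[310.94440597 221.9858581 ]] [[224.17395871 151.68128392]]
16 [ 499.55325378 -154.00623816] [[324.14070585 221.28359965]] [[212.90942727 146.95019613]]
-16 [ 500.44674622 -185.99376184] [[337.315335   220.58249444]] [[201.82932749 142.29656939]]
-48 [ 501.34023866 -217.98128552] [[350.46834679 219.88253963]] [[190.92916665 137.71851676]]
 t0.10 p [ 256.81 -569.25  229.61] F [ 0.3   0.83 -0.13] M [ 0.04  0.01 -0.05] op 0.997
above t2.82 p [540.7  139.98 150.09] F [ 0.08  0.34 -0.19] M [-0.08 -0.07  0.  ] op 1.002
[ 5.43529752e-01  3.44656291e-01 -2.71439326e-01  7.43919403e-05
 -9.54529931e-01 -2.44155818e+00]
at t3.92 p [540.94 140.72  74.55] F [ 0.18 -0.56  0.01] M [-0.03 -0.01 -0.01] op 1.002
```

View pics/grasp.png

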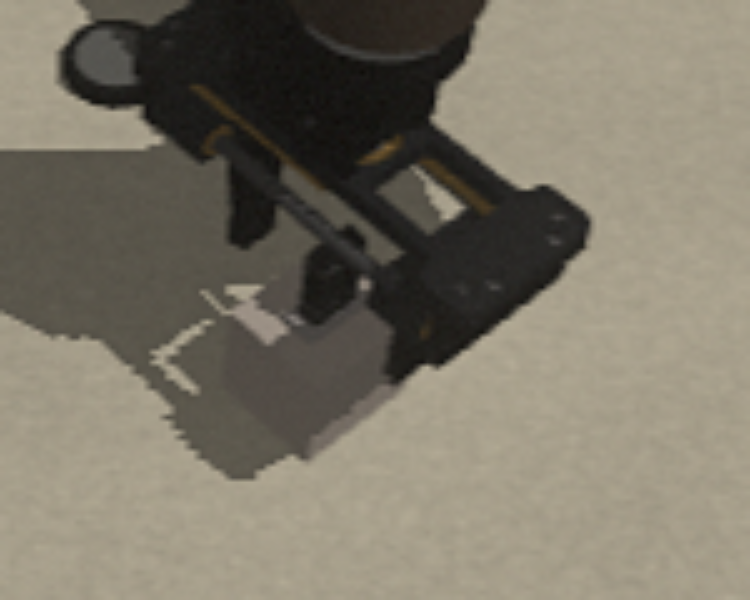

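The gauge handle at about (330,285) in the zoom sits between the open fingers, so the gauge is ready to grip. I'll close gently first and check the side load.

```bash
python3 - <<'E'
from h import *
ctrl.close_gripper(8); st("c8"); ctrl.pause(0.2); st()
E
```

```text
c8 t5.16 p [540.52 140.49  73.99] F [-0.13  0.16  0.37] M [-0.09 -0.04  0.04] op 0.138
 t5.36 p [540.5  140.49  74.  ] F [-0.24  0.28  0.24] M [-0.08 -0.06  0.03] op 0.136
```

```bash
python3 - <<'E'
from h import *
ctrl.close_gripper(50); st("c50")
ctrl.move_l([540.5,140.5,150],vel=60); st("up")
p,d=ctrl.capture("scene");cv2.imwrite("pics/lift.png",cv2.resize(p[120:260,240:400,::-1],None,fx=4,fy=4))
# hover over slot 3rd (rack y -16): tip ~8mm above rack top
ctrl.movep([500.4,-186,160],Rd(91.6)); st("hov")
ctrl.move_l([500.4,-186,70+68+5],vel=60); ctrl.pause(.3); st("low")
for n,(x,y,w,h) in dict(scene=(150,80,130,110),top=(280,170,110,90)).items():
    p,d=ctrl.capture(n);np.savez(n+"1.npz",p=p,d=d)
    cv2.imwrite(f"pics/{n}1.png",cv2.resize(np.clip(p[y:y+h,x:x+w,::-1]*1.6,0,255).astype(np.uint8),None,fx=6,fy=6,interpolation=cv2.INTER_NEAREST)[:600,:800])
E
```

```text
c50 t5.58 p [540.48 140.51  74.  ] F [-0.68 -0.17 -0.56] M [-0.05 -0.03  0.01] op 0.130
up t6.99 p [540.23 140.4  149.52] F [ 0.9  -1.03 -0.94] M [-0.05  0.01 -0.07] op 0.132
hov t8.29 p [ 500.73 -185.5   159.97] F [-0.3   0.01 -0.8 ] M [ 0.04 -0.03  0.02] op 0.132
low t9.03 p [ 500.55 -186.04  143.26] F [-0.69  0.4  -0.95] M [-0.04 -0.05  0.04] op 0.132
```

View pics/scene1.png

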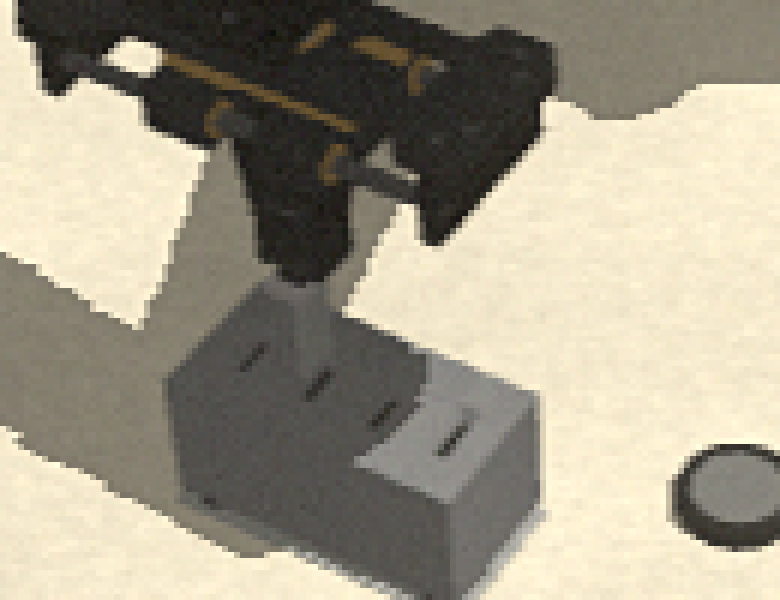

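View pics/top1.png

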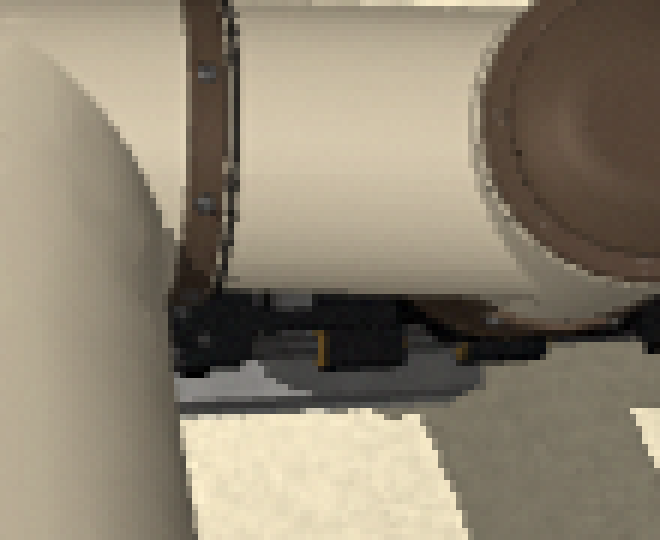

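View pics/lift.png

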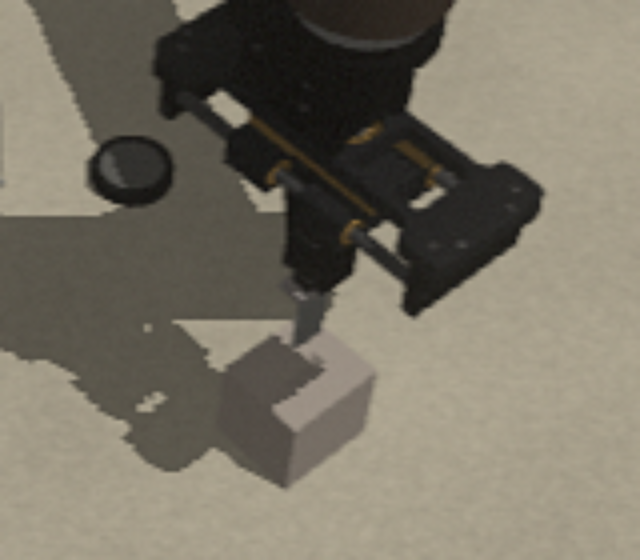

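Both objects are held correctly. In scene1 the blade tip spans about (296,378)-(330,355) in zoom coordinates, just above slot 3 at (308,398)-(330,370). I'll zoom further to compare the tip and slot in this one view.

```bash
python3 - <<'E'
from h import *
q=np.load("scene1.npz")["p"];x,y,w,h=180,120,44,38
c=np.clip((q[y:y+h,x:x+w,::-1].astype(float)-15)*3,0,255).astype(np.uint8)
c=cv2.resize(c,None,fx=15,fy=15,interpolation=cv2.INTER_NEAREST)
a=np.radians(1.6);X=np.array([np.cos(a),np.sin(a),0]);Y=np.array([-X[1],X[0],0])
def dot(P,col): 
    for u in proj("scene",P): cv2.circle(c,tuple(int(t) for t in ((u-[x,y]+.5)*15)),4,col,-1)
O=np.array([500.4,-186,75.])
dot([O+sx*10*X+sy*1.5*Y+[0,0,z] for sx in(-1,1) for sy in(-1,1) for z in (0,25)],(0,0,255))
for r in (48,16,-16,-48):
    S=np.array([500,-170,70.])+r*Y
    dot([S+sx*11.5*X+sy*2.3*Y for sx in(-1,1) for sy in(-1,1)],(0,255,0))
cv2.imwrite("pics/ov.png",c)
E
```

```text
(no output)
```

View pics/ov.png

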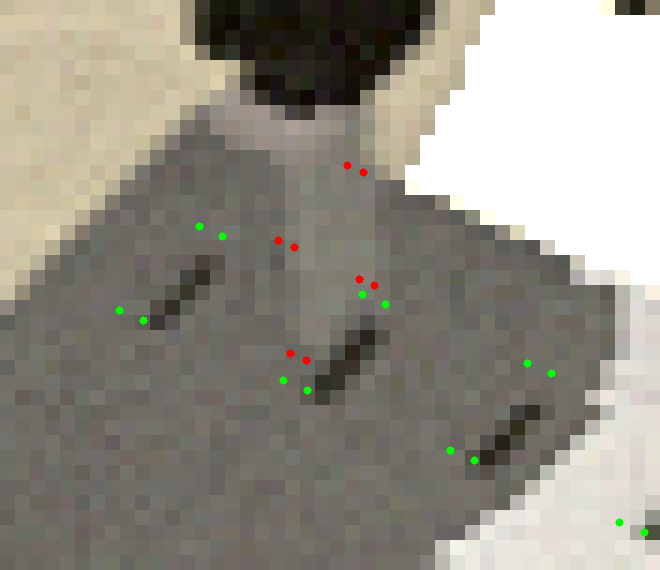

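```bash
cat >> h.py <<'E'
A=np.radians(1.6);RX=np.array([np.cos(A),np.sin(A)]);RY=np.array([-RX[1],RX[0]])
def slot(r): return np.array([500.2,-169.7])+r*RY
def probe(xy,z0=141,zend=86,lim=13,step=1.0,vel=20,follow=0.06):
    xy=np.array(xy,float);z=z0;log=[]
    base=np.array(ctrl.current_force())
    while z>zend:
        z-=step; ctrl.move_l([*xy,z],vel=vel)
        f=np.mean([ctrl.current_force() for _ in range(3)],0)-base
        log.append((round(70-(z-68),1),*np.round(f,1)))
        if np.hypot(*f[:2])>3: xy+=follow*np.clip(f[:2],-8,8)
        if f[2]>lim or np.hypot(*f[:2])>15: break
    for l in log: print(*l)
    st("end"); print("xy",xy,"depth",70-(z-68))
    return xy,z,f
E
python3 - <<'E'
from h import *
s=slot(-16)
ctrl.move_l([*s,142],vel=20);ctrl.pause(.2)
probe(s,z0=141,zend=128)
E
```

```text
-2.0 -1.0 0.3 -1.7
-1.0 -1.0 1.1 0.3
0.0 -1.0 0.0 -0.6
1.0 -0.6 1.2 -0.7
2.0 -0.3 0.1 0.1
3.0 -0.5 0.5 0.3
4.0 -0.5 0.9 -1.2
5.0 -0.7 1.0 -0.2
6.0 -0.8 -0.4 -1.1
7.0 0.4 -1.0 0.7
8.0 -0.9 -1.0 0.2
9.0 -0.2 -2.0 -0.0
10.0 -0.5 -2.1 -0.0
end t12.82 p [ 500.7  -185.78  127.99] F [ 0.27 -2.51 -0.34] M [-0.79 -0.11 -0.03] op 0.136
xy [ 500.64674622 -185.69376184] depth 10.0
```

Clean entry, and it has just reached the wiper. Continuing down.

```bash
sed -i 's/base=np.array(ctrl.current_force())/base=np.array([-.3,.2,-.9])/' h.py; python3 - <<'E'
from h import *
probe(slot(-16),z0=128,zend=102,follow=0.0)
E
```

```text
11.0 0.1 -2.0 1.4
12.0 -0.0 -3.2 0.7
13.0 0.4 -2.1 3.0
14.0 -0.3 -2.4 5.7
15.0 0.8 -2.6 5.0
16.0 1.1 -1.9 5.9
17.0 1.3 -2.7 6.6
18.0 1.1 -3.2 4.5
19.0 1.6 -3.0 6.4
20.0 1.2 -3.9 4.4
21.0 0.4 -4.2 5.4
22.0 0.1 -4.1 4.3
23.0 0.5 -3.1 5.2
24.0 1.3 -4.0 5.6
25.0 0.7 -4.7 4.9
26.0 -0.1 -4.2 5.0
27.0 0.4 -5.1 5.6
28.0 -0.7 -4.9 4.9
29.0 0.4 -5.6 5.6
30.0 0.2 -4.6 7.3
31.0 -1.0 -3.9 8.9
32.0 -1.2 -3.6 11.0
33.0 -1.0 -2.9 12.7
34.0 -2.3 -2.0 15.0
end t18.82 p [ 501.02 -185.78  105.83] F [-2.61 -1.84 14.06] M [-0.85  0.81 -0.02] op 0.136
xy [ 500.64674622 -185.69376184] depth 34.0
```

Hard stop at about 29.5 mm, with the force rising about 2 N/mm as the rack sinks, so this slot is blocked. Next slot.

```bash
cat >> h.py <<'E'
def go(r_from,r):
    ctrl.move_l([*slot(r_from),146],vel=90)
    s=slot(r); ctrl.move_l([*s,146],vel=90); ctrl.pause(.1); st("hover")
    for dep in (3,8,12):
        ctrl.move_l([*s,138-dep],vel=30); ctrl.pause(.05)
        f=np.array(ctrl.current_force());st("d%d"%dep)
        if f[2]>9 or np.hypot(*f[:2])>9: print("ABORT");return
    ctrl.move_l([*s,138-25],vel=25); st("d25")
    if ctrl.current_force()[2]>11: print("ABORT");return
    return probe(s,z0=138-25,zend=138-37,follow=0,vel=25)
E
python3 - <<'E'
from h import *
go(-16,16)
E
```

```text
hover t20.05 p [ 499.79 -153.79  145.96] F [ 0.27 -0.45 -0.32] M [-0.03 -0.03  0.  ] op 0.133
d3 t20.62 p [ 499.82 -153.78  134.95] F [-0.35  0.36  0.42] M [-0.06  0.02  0.05] op 0.135
d8 t20.98 p [ 499.67 -153.83  129.85] F [-0.06 -1.69 -1.97] M [-0.48 -0.15 -0.  ] op 0.132
d12 t21.32 p [ 499.95 -153.79  125.98] F [ 0.94 -1.56 -1.59] M [-0.68 -0.38  0.01] op 0.134
d25 t21.98 p [ 499.96 -153.82  113.  ] F [-0.08 -2.57  2.26] M [-0.87 -0.31  0.03] op 0.129
26.0 1.2 -3.0 3.7
27.0 1.2 -2.7 4.6
28.0 0.7 -3.0 5.1
29.0 0.7 -3.9 6.2
30.0 0.7 -3.8 5.4
31.0 1.1 -4.5 5.2
32.0 0.5 -3.4 5.8
33.0 -0.3 -3.3 8.8
34.0 -0.5 -3.0 10.2
35.0 -1.3 -3.2 12.9
36.0 -2.4 -1.4 14.8
end t24.73 p [ 500.06 -153.81  103.79] F [-2.74 -1.18 13.9 ] M [-0.7   0.88 -0.02] op 0.136
xy [ 499.75325378 -153.70623816] depth 36.0
```

Blocked at about 32 mm. Next slot.

```bash
python3 - <<'E'
from h import *
go(16,48)
E
```

```text
hover t25.98 p [ 498.84 -121.84  145.92] F [-0.73 -0.29 -1.06] M [-0.01  0.04 -0.  ] op 0.134
d3 t26.55 p [ 498.93 -121.8   134.97] F [-0.18 -0.65 -0.34] M [-0.02  0.    0.01] op 0.133
d8 t26.92 p [ 498.73 -121.87  129.85] F [ 0.72 -1.62 -1.19] M [-0.5  -0.08  0.07] op 0.134
d12 t27.25 p [ 499.04 -121.83  125.97] F [ 0.5  -1.31 -0.63] M [-0.71 -0.26 -0.04] op 0.136
d25 t27.92 p [ 499.1  -121.81  113.01] F [ 0.61 -3.41  1.98] M [-0.93 -0.3   0.01] op 0.133
26.0 0.3 -2.8 3.4
27.0 1.1 -2.4 4.4
28.0 1.0 -3.0 5.6
29.0 0.6 -3.2 5.5
30.0 1.2 -4.4 4.4
31.0 1.0 -4.1 4.7
32.0 0.4 -4.6 4.7
33.0 0.4 -4.2 5.8
34.0 0.0 -4.9 6.6
35.0 -0.2 -4.1 9.1
36.0 -2.1 -4.0 11.1
37.0 -2.2 -3.6 12.2
end t30.92 p [ 499.06 -121.79  102.34] F [-2.45 -3.35 11.35] M [-1.08  0.64  0.01] op 0.133
xy [ 498.85976134 -121.71871448] depth 37.0
```

Three slots are blocked (29.5, 32 and 33 mm including sink). The remaining one, rack-line -48, should be clear, and I'll check that as I go down.

```bash
python3 - <<'E'
from h import *
go(48,-48)
E
```

```text
hover t32.88 p [ 501.58 -217.2   146.04] F [-0.02 -0.61 -1.29] M [ 0.03  0.   -0.  ] op 0.135
d3 t33.45 p [ 501.6  -217.73  134.97] F [ 0.65 -0.15 -0.97] M [-0.03 -0.05  0.04] op 0.133
d8 t33.82 p [ 501.49 -217.86  129.9 ] F [ 0.11 -1.   -1.01] M [-0.43 -0.12  0.04] op 0.133
d12 t34.15 p [ 501.74 -217.79  125.97] F [ 0.7  -1.39 -1.38] M [-0.64 -0.3   0.01] op 0.133
d25 t34.82 p [ 501.69 -217.83  112.95] F [ 0.74 -2.5   1.44] M [-0.82 -0.23 -0.01] op 0.135
26.0 0.5 -2.4 5.0
27.0 -0.6 -2.4 4.4
28.0 -0.2 -2.3 4.6
29.0 1.0 -3.6 5.7
30.0 1.2 -3.2 4.1
31.0 0.8 -3.8 4.7
32.0 1.1 -5.0 5.5
33.0 0.1 -4.4 5.8
34.0 0.4 -5.0 5.4
35.0 0.4 -4.0 6.2
36.0 0.2 -5.7 6.3
37.0 0.6 -5.1 5.7
end t37.82 p [ 501.61 -217.75  101.1 ] F [ 0.3  -4.86  4.78] M [-1.63 -0.09 -0.04] op 0.134
xy [ 501.54023866 -217.68128552] depth 37.0
```

No hard stop here, so this slot is clear. Pushing on until the collar seats.

```bash
python3 - <<'E'
from h import *
probe(slot(-48)+[0,-0.3],z0=101,zend=80,follow=0,vel=25,lim=15)
p,d=ctrl.capture("scene")
x,y,w,h=165,110,80,72
cv2.imwrite("pics/home.png",cv2.resize(np.clip(p[y:y+h,x:x+w,::-1]*1.8,0,255).astype(np.uint8),None,fx=8,fy=8,interpolation=cv2.INTER_NEAREST))
E
```

```text
38.0 0.1 -2.8 4.8
39.0 0.8 -3.8 4.1
40.0 0.3 -2.7 4.9
41.0 1.7 -3.5 4.2
42.0 0.1 -2.6 4.0
43.0 1.3 -2.9 4.3
44.0 1.3 -2.0 3.5
45.0 0.2 -2.0 4.3
46.0 0.1 -2.0 3.1
47.0 1.1 -2.8 3.8
48.0 0.9 -1.0 3.7
49.0 0.8 -1.1 3.2
50.0 1.2 -1.4 3.7
51.0 0.0 -0.7 3.8
52.0 -0.1 -0.5 7.1
53.0 -1.5 -0.2 8.9
54.0 -2.2 0.8 11.7
55.0 -2.2 1.6 13.1
56.0 -3.2 1.8 16.6
end t42.57 p [ 501.62 -217.97   84.03] F [-3.5   2.04 15.7 ] M [ 0.61  1.06 -0.02] op 0.133
xy [ 501.54023866 -217.98128552] depth 56.0
```

View pics/home.png

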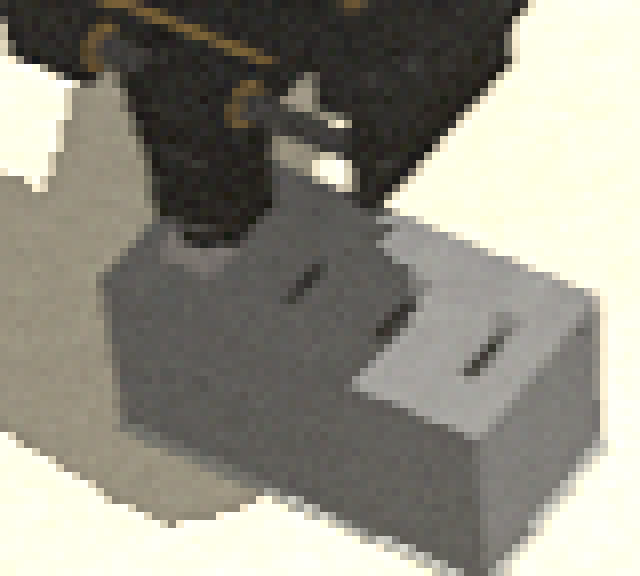

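The collar at about (205,255) rests on the rack top, and the force rose only past 50 mm. I'll ease the push, release, retreat and inspect.

```bash
python3 - <<'E'
from h import *
s=slot(-48)+[0,-.3]
ctrl.move_l([*s,84.5],vel=20);ctrl.pause(.1);st("ease")
ctrl.open_gripper();st("open")
ctrl.move_l([*s,190],vel=80);st("up")
q=np.array(ctrl.current_qpos());q[0]-=0.6;ctrl.goto_joints(q);ctrl.pause(.3);st("away")
for n,(x,y,w,h) in dict(scene=(165,110,80,72),top=(285,190,90,60)).items():
    p,d=ctrl.capture(n);np.savez(n+"2.npz",p=p,d=d);cv2.imwrite(f"pics/full_{n}2.png",p[...,::-1])
    cv2.imwrite(f"pics/{n}2.png",cv2.resize(np.clip(p[y:y+h,x:x+w,::-1]*1.8,0,255).astype(np.uint8),None,fx=8,fy=8,interpolation=cv2.INTER_NEAREST))
E
```

```text
ease t42.99 p [ 501.6  -217.95   85.55] F [-2.09  0.68  9.66] M [ 0.16  0.53 -0.03] op 0.133
open t44.38 p [ 501.54 -217.97   84.5 ] F [-0.13  0.2   0.63] M [-0.05 -0.01  0.04] op 1.000
up t45.84 p [ 501.22 -217.89  189.38] F [ 1.02 -0.09 -0.05] M [-0.02 -0.02  0.05] op 0.997
away t47.37 p [ 291.38 -462.42  189.42] F [-0.37 -0.32  0.25] M [-0.08 -0.02 -0.  ] op 0.999
```

View pics/scene2.png

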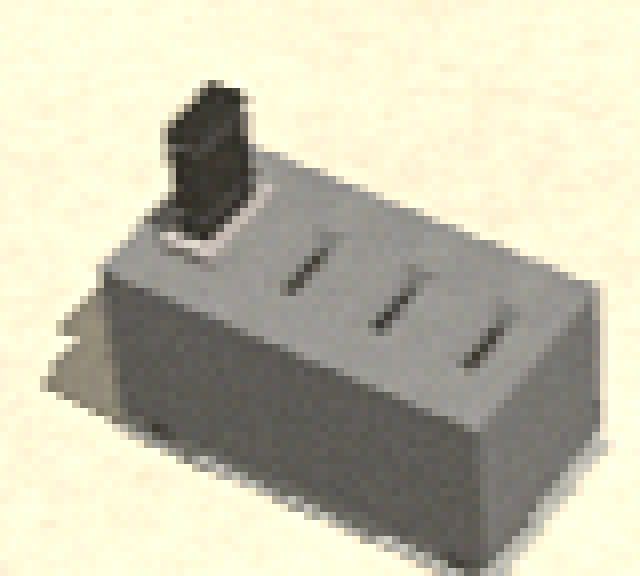

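View pics/top2.png

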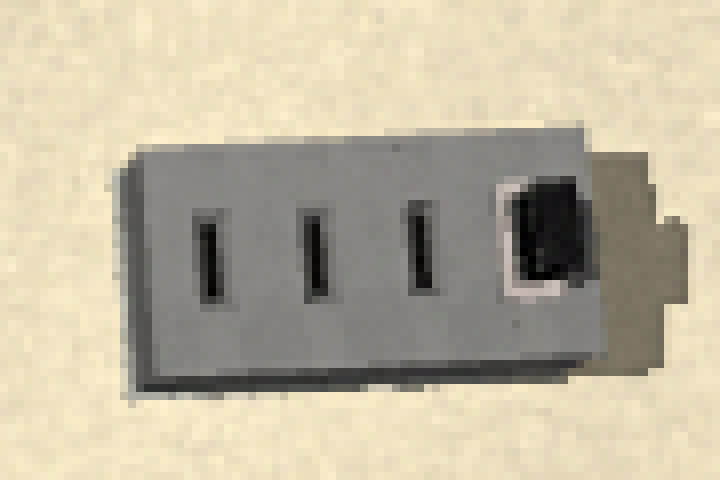

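View pics/full_scene2.png

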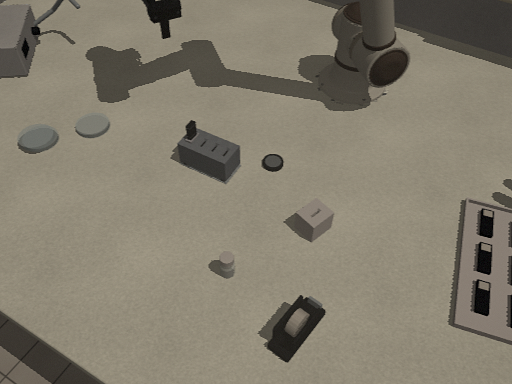

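The gauge stands upright in the slot at scene zoom (205,200), with the collar flush on the rack. Lens cap, vial and dispenser sit at the same pixels as at the start. One last check of the height.

```bash
python3 - <<'E'
from h import *
for n,o,b in (("top",2,(335,205,30,30)),("scene",2,(180,115,22,30)),("top",0,(192,195,15,20)),("scene",0,(305,190,22,30))):
    q=np.load(f"{n}{o}.npz");P=cloud(n,q["d"]);x,y,w,h=b
    s=P[y:y+h,x:x+w].reshape(-1,3);g=q["p"].mean(-1)[y:y+h,x:x+w].ravel()
    k=(g<38)&(s[:,2]>(98 if o==2 else 84)); z=s[k,2]
    print(n,o,k.sum(),"p75 %.1f p90 %.1f"%tuple(np.percentile(z,[75,90])),np.median(s[k],0).round(1))
E
python3 - <<'E'
from h import *
for n in("top","scene"):
    a=np.load(n+"0.npz")["p"].astype(int);b=np.load(n+"2.npz")["p"].astype(int)
    bx=dict(top=dict(v=(232,118,32,28),d=(150,90,50,60),l=(262,246,28,28)),scene=dict(v=(208,245,34,36),d=(258,290,72,75),l=(258,150,30,25)))[n]
    for k,(x,y,w,h) in bx.items(): print(n,k,(abs(a-b)[y:y+h,x:x+w].max(-1)>40).sum())
E
```

```text
top 2 77 p75 115.7 p90 117.0 [ 500.5 -216.4  114. ]
scene 2 66 p75 116.2 p90 117.2 [ 505.  -213.3  113.3]
top 0 56 p75 102.4 p90 103.7 [539.7 138.9 100.5]
scene 0 77 p75 103.0 p90 104.2 [543.8 142.5 100.5]
top v 0
top d 0
top l 0
scene v 0
scene d 0
scene l 0
```

Handle top is 13.3 mm (top camera) and 13.1 mm (scene camera) higher than it was in the stand. Fully home should give 14 mm (rack top at 70 versus stand top at 56), so it is within tolerance and fully seated. Bystanders are unmoved.

```bash
python3 - <<'E'
from h import *
ctrl.sign_off(); st("done")
E
```

```text
the job is handed in; nothing more can be done
the job is handed in; nothing more can be done
```

The gauge is standing in the clear slot with its collar down on the rack and the gripper let go. I handed the job in at about 47.5 s of the 67 s allowed; no verdict is reported back.

**Probing:** I lifted the gauge from its stand and felt each slot in turn. The three slots nearest world y = -186, -154 and -122 stopped hard at about 29.5, 32 and 33 mm. The last two figures include some sinking of the rack and perhaps a little slip in the grip, so 33 mm is slightly past the stated 28–32 mm range. The end slot at y ≈ -218 had no stop until the collar met the rack.

**Force:** The highest upward force I read was about 16.6 N, against the 25 N limit. I sampled it after each 1 mm step (after a few longer moves on entry), so a brief peak in between would not show.

**Last checks:**
- **Seating:** the gauge looks upright with its collar flush. The handle top is about 13.2 mm higher than it was in the stand, where fully home should give 14 mm; that is within camera noise and the 2.5 mm tolerance.
- **Position:** the top camera puts the handle within about 2 mm of the slot centre. The scene camera's rough depth reading is about 6 mm off, but it showed the same kind of 3–4 mm bias earlier in the stand. Since the blade went in its full length, I trusted the fit.
- **Bystanders:** the vial, dispenser and lens cap show no pixel change in either view.

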